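# Hold the spring clip open around the ticket card

## Task

Take the spring clip off the fin of its rest by pinching its two levers together, carry it to the taller of the two card stands and lower it so that its gaping jaws stand astride the middle of the card's top edge, one jaw on each side and neither touching the card, so that I can slip a receipt in beside the card. Finish holding it like that, squeezed wide open in the gripper: do not let the clip close on the card or let go. Do not drop the clip, and do not push over or shift the card stands or the other things on the counter.

Things in the scene. Friction and masses are not known exactly. Their poses are not given: they have to be found in the camera images.
- clip: Steel spring clip of the clothes-peg kind, 80 g, levers up, jaws down, at first clamped on the fin of its rest. This body is its half on own -x side plus the coil (5 mm round the pivot); origin: middle of the pivot axis. y = along the pivot (43 mm overall), z = up, x = the way levers and jaws move. As the clip opens each half turns by half the opening angle, so z leans by up to 0.28 rad.
- clip_jaw (a joint): Opening angle of the clip, rad: 0 = as clamped on the 4 mm fin (lips parallel, 4 mm apart); 0.56 = stop, levers pinched parallel, jaw tips about 23 mm apart. The spring closes it with 0.125 N m at 0 and 0.265 N m at the stop: pinching the lever ends takes 3 to 7 N (up to 13 N half way down); squeezing with 20 to 25 N holds it at the stop.
- tip_a (a point): Middle of the lower inner edge of one jaw lip, 34 mm below the pivot, on body clip (-x side). The lips are 36 mm wide along y, 14 mm high and 5 mm thick.
- lever_a (a point): Middle of the outer top edge of the lever on body clip. The two flat steel levers, 26 mm wide (y) and 4 mm thick, spread in a V and end 41 mm above the pivot, 41 mm over their outsides as it starts and 17 mm when pinched fully together. Grasp them from above, fingers closing along x, fingertips at least 12 mm above the pivot.
- tip_b (a point): The same point of the other jaw lip, on the moving half (+x side).
- rest_top (a point): Middle of the top edge of the rest's fin, 80 mm above the counter. The rest is a fixed wooden block (70 x 110 x 22 mm) with an upright aluminium fin 4 mm thick (x), 90 mm long (y). The clip sits within 12 mm of the fin's middle, along it, pivot 20 mm above the fin's top edge, jaws overlapping the fin by 14 mm.
- tall_card: The taller card stand, 0.4 kg, loose: a stiff upright blank card 72 mm wide (along y) and 3 mm thick (along x) in a wooden foot 60 x 68 x 14 mm. Origin at the centre of the underside; the card stands in the middle of the foot and its straight top edge is 130 mm above the counter.
- card_top (a point): Middle of the top edge of the tall card; axes as the stand's: y along the edge, x through the card, z up.
- low_card: The lower, wider card stand, loose, 104 mm wide (y), 60 mm deep (x), card top 85 mm above the counter: to be left alone. Origin at the centre of the underside. The two stands may change places.
- rubber_stamp: Wooden rubber stamp standing between the things, 27 x 48 x 69 mm high, bystander; origin under its centre.
- thread_spool: Red thread spool standing between the two card stands, 32 mm in diameter, 50 mm high, bystander; origin under its centre.
Things that resemble listed ones, but are neither listed nor needed, are in the scene too. There is more than one size of the clip; the job needs the smaller.

How it is judged:
On the way:
1. the clip is held open in the fingers, clear above the fin of its rest (value of joint clip_jaw above 0.3 rad and contact force between clip and the fingers above 3 N and z of each of tip_a, tip_b in the frame of rest_top above 0.012 m), for 0.2 s.
At the end, for the whole second after the job is handed in: Clip gripped (over 3 N), at rest, open past 0.40 rad; a jaw tip on each side of the tall card, each 4 mm or more from its middle plane, 5 to 29 mm below its top edge, within 18 mm of the edge's middle and 0.25 rad of its line; no card pressed (0.5 N); tall stand upright, within 20 mm of its start (value of joint clip_jaw above 0.4 rad and ((x of tip_a in the frame of card_top below -0.004 m and x of tip_b in the frame of card_top above 0.004 m) or (x of tip_a in the frame of card_top above 0.004 m and x of tip_b in the frame of card_top below -0.004 m)) and z of tip_a in the frame of card_top between -0.029 and -0.005 m and y of tip_a in the frame of card_top between -0.018 and 0.018 m and z of tip_b in the frame of card_top between -0.029 and -0.005 m and y of tip_b in the frame of card_top between -0.018 and 0.018 m and angle between the y axis of clip and the y axis of tall_card, either way round below 0.25 rad and contact force between clip and the fingers above 3 N and contact force between clip and tall_card below 0.5 N and contact force between clip and low_card below 0.5 N and linear speed of clip below 0.03 m/s and distance of tall_card from where it was at the start of the episode below 0.02 m and angle between tall_card's own z axis and vertical below 0.1 rad); the arm keeps its last pose, push and grip.
It fails at once if a card stand is shifted by 20 mm or more or tipped (distance of any of tall_card, low_card from where it was at the start of the episode above 0.02 m or angle between any of tall_card, low_card's own z axis and vertical above 0.2 rad).
It fails at once if the stamp or the spool is shifted by 20 mm or more or knocked over (distance of any of rubber_stamp, thread_spool from where it was at the start of the episode above 0.02 m or angle between any of rubber_stamp, thread_spool's own z axis and vertical above 0.3 rad).
It fails at once if the clip is dropped (height (world z) of clip below 0.06 m).
It fails at once if the clip closes on the tall card: presses on it with over 2 N while less than half open (value of joint clip_jaw below 0.25 rad and contact force between clip and tall_card above 2 N).
It also fails if it takes over 32 s, if anything falls off the work surface, if the arm or the gripper's body presses on something with over 40 N, if the wrist force passes 120 N, or if a joint passes its speed limit or range.

## Robot

A 7-joint arm with a two-finger parallel gripper is mounted at the origin on a cart in front of the work surface, level with it; the furniture and walls round the work are solid. World frame = base frame: x ahead of the robot, y to its left, z up, the work surface at z = 0. Lengths are in m, angles in rad, forces in N, time in s.
With the tool pointing down it reaches from about 0.4 to 0.875 m from the base axis. Payload 19.3 kg.
Tool frame: the origin (TCP) lies midway between the tips of the shut fingers; the grasp point (between the pads) lies 19 mm behind it; z points along the fingers, y is the line along which they close (so a half turn about z gives the same grasp; the last joint's range is limited). The gripper opens to 85 mm and grips with 20 to 120 N. Pads are 22 mm wide; open, the fingers measure 114 mm over their backs; the gripper's body (76 mm by 85 mm) begins 54 mm behind the grasp point. The pads swing forward as they close: fully open they stand 13 mm farther back than shut.
Start: joints at [-1.205, 0.521, -0.036, 1.599, 0.021, 1.021, -0.113], TCP at [0.264, 0.567, 0.231] pointing down, gripper open.
Joint ranges: [-2.91, 2.91], [-0.3, 2.13], [-1.5, 1.42], [0.17, 2.43], [-1.26, 4.41], [0.16, 1.93], [-2.52, 2.52]. Speed limits (rad/s): [1.89, 1.89, 2.39, 2.39, 3.01, 3.01, 3.01].

## Interface

Orientations are given as [roll, pitch, yaw] about the fixed x, y, z axes, in that order (R = Rz(yaw) Ry(pitch) Rx(roll)).
In Python, from workcell import telemetry, grab_frame, calibration, bot, outline_of, landmark_of gives the robot as it stands. The module is installed in compiled form; this text tells all that it offers.
- The arm moves only by the shell command python3 -m inch 'ROWS' [FORCE]. ROWS is JSON, a list of rows, each a list of 7 numbers: the shift along the tool's x, y, z in m, then the turn, a rotation vector about the tool's x, y, z in rad, then the closure, from 0 (fully open) to 1 (shut). A call has 1 to 5 rows; each row shifts and turns the commanded pose from where the row before left it, along the tool's axes as they then stand; what a row does not reach is not made up. A row lasts 1/10 s, in which the tool goes at most 50 mm and 8.59 degrees, less where a joint would pass 70% of its speed; a pose out of reach is approached as far as the arm can. A call is refused whole if a number of a shift passes 0.05 or a number of a turn 0.15, either way. A call with a gripper value outside its range is refused whole. The fingers move at their own pace and stop on an object; FORCE is the grip in N (left out, the last holds). Time passes only in rows, so rows that do not move let the fingers close. It gives the time, the measured TCP pose, the force, the opening and the grip force at its end, in the units of the state.
- telemetry.observe(): the state, without advancing time (a new reading comes with each control period).
- grab_frame(name): name is "scene" or "top"; returns the picture (420x560x3 uint8, red, green, blue); there is no depth.
- calibration(name): a dict with "fovy" (degrees; the focal length in pixels is half the picture's height over the tangent of half this angle, whatever the lens; pixels are square), "cx", "cy" (the principal point, pixels), "dist" ([k1, k2, p1, p2, k3] as OpenCV has them; the pictures are not rectified), "pose" (4x4, takes a point from camera to world coordinates). Camera axes: x right, y down, z forward; pixel columns grow to the right and rows downward; lengths in m; the calibration is good to about 2 mm. A picture is of the moment at which its call begins. calibration takes no time and is no camera call.
- bot.job_done(): hands the job in; it is judged then, once.
Trained networks look in the newest picture that a camera, given by its name, has taken for a name from the list of things; names that differ only in an ending like _2 or _b are one class to them, and where a whole thing is asked for, a point or a joint stands for the part that bears it (a point fixed in the world has none). Each returns a list of dicts, best first, with "score" (0 to 1); they miss things now and then, are a little off and sometimes report something else, mostly with a low value. They report only what shows in the picture. A call takes as long as a camera call. They do not tell look-alikes from the thing itself.
- outline_of(label, camera): "region" (420x560 bool, what is visible of it) and "rect" ([left, top, right, bottom] in pixels, round what is visible of it).
- landmark_of(label, camera): "xy" ([column, row] in pixels: a listed point, or the origin of a listed thing).
The state is a dict: "clock": time; "qpos": joint angles; "qd": joint speeds; "joint_efforts": joint torques, N m; "position": TCP position; "tool_rot": TCP orientation; "force": force on the tool from outside, world axes, zero at the start; "moment": the same for the moment, N m; "grip_width": finger opening in m; "finger_force": force on a finger pad.
Only numpy, scipy, OpenCV 4.12 (cv2) and the standard library are available. Lean on these libraries where they do the work, as an engineer would, in place of code of your own. Each camera call takes 0.05 s, during which the arm holds its last target. There are 200 camera calls.

## Working session

There is one attempt and no reset: what is moved stays moved. The work goes in short steps, Python scripts to look and compute and a shell command to move; the robot and the scene stay as the last step left them, time stands still between calls to the robot, and variables do not carry over. Pictures are saved under pics/ and viewed, at most 10 in all, crops included, and the job is handed in when it is done.

```bash
mkdir -p pics; cat > h.py <<'E'
import numpy as np, cv2
from workcell import telemetry, grab_frame, calibration, bot, outline_of, landmark_of
def ray(cam,xy):
    c=calibration(cam); f=210/np.tan(np.radians(c["fovy"])/2)
    K=np.array([[f,0,c["cx"]],[0,f,c["cy"]],[0,0,1]])
    u=cv2.undistortPoints(np.array([[xy]],float),K,np.array(c["dist"],float))[0,0]
    T=np.array(c["pose"]); d=T[:3,:3]@np.array([u[0],u[1],1]); return T[:3,3],d/np.linalg.norm(d)
def atz(cam,xy,z):
    o,d=ray(cam,xy); return o+d*(z-o[2])/d[2]
def tri(a,b):
    (o1,d1),(o2,d2)=a,b
    s=np.linalg.lstsq(np.c_[d1,-d2],o2-o1,rcond=None)[0]
    p,q=o1+s[0]*d1,o2+s[1]*d2; return (p+q)/2,np.linalg.norm(p-q)
def proj(cam,P):
    c=calibration(cam); f=210/np.tan(np.radians(c["fovy"])/2)
    K=np.array([[f,0,c["cx"]],[0,f,c["cy"]],[0,0,1]]); T=np.linalg.inv(np.array(c["pose"]))
    return cv2.projectPoints(np.atleast_2d(P).astype(float),cv2.Rodrigues(T[:3,:3])[0],T[:3,3],K,np.array(c["dist"],float))[0][:,0]
def save(cam,n):
    im=grab_frame(cam); cv2.imwrite(f"pics/{n}.png",im[:,:,::-1]); return im
E
python3 - <<'E'
from h import *
np.set_printoptions(precision=3,suppress=True)
a=save("scene","s1");b=save("top","t1")
print(telemetry.observe())
for c in("scene","top"):
    k=calibration(c);print(c,k["fovy"],np.array(k["pose"]))
    for l in("clip","rest_top","card_top","tall_card","low_card","rubber_stamp","thread_spool","lever_a","tip_a","tip_b"):
        print(c,l,[(np.round(r["xy"],1).tolist(),round(r["score"],2)) for r in landmark_of(l,c)])
E
```

```text
{'clock': 0.1, 'qpos': array([-1.205,  0.522, -0.036,  1.6  ,  0.021,  1.021, -0.113]), 'qd': array([ 0.001, -0.001, -0.   , -0.001,  0.001,  0.001, -0.   ]), 'joint_efforts': array([  0.004, -92.849,   1.984, -37.053,   0.018,   0.005,  -0.   ]), 'position': array([0.264, 0.566, 0.231]), 'tool_rot': array([-3.141,  0.   ,  2.706]), 'force': array([ 0.091,  0.694, -0.456]), 'moment': array([-0.024, -0.012, -0.01 ]), 'finger_force': 0.0, 'grip_width': 0.0852400774959114}
scene 46.8643963911412 [[ 0.79  -0.361  0.496  0.033]
 [-0.613 -0.46   0.642 -0.619]
 [-0.003 -0.811 -0.585  0.682]
 [ 0.     0.     0.     1.   ]]
scene clip [([363.0, 339.7], 0.95), ([423.0, 282.5], 0.94)]
scene rest_top [([422.5, 292.7], 0.96)]
scene card_top [([281.8, 195.1], 0.91)]
scene tall_card [([277.6, 245.3], 0.92)]
scene low_card [([209.6, 193.6], 0.68)]
scene rubber_stamp [([328.8, 270.4], 0.81)]
scene thread_spool [([256.3, 218.8], 0.6)]
scene lever_a [([378.4, 303.5], 0.66), ([422.8, 274.6], 0.62)]
scene tip_a [([416.0, 296.7], 0.86), ([357.8, 357.7], 0.85), ([362.9, 355.6], 0.67)]
scene tip_b [([416.0,
[... 202 characters left out ...]
 1.   ]]
top clip [([380.4, 237.2], 0.96), ([386.3, 185.3], 0.47)]
top rest_top []
top card_top [([257.5, 201.8], 0.79), ([382.2, 184.3], 0.42)]
top tall_card [([257.9, 208.6], 0.69), ([386.7, 185.1], 0.55)]
top low_card [([168.5, 218.6], 0.95), ([257.6, 210.7], 0.53)]
top rubber_stamp [([308.3, 197.9], 0.57), ([218.5, 201.6], 0.36)]
top thread_spool [([218.2, 204.2], 0.44)]
top lever_a [([381.5, 221.1], 0.69), ([387.2, 188.7], 0.55)]
top tip_a [([378.7, 236.3], 0.88), ([380.1, 236.8], 0.71), ([380.0, 183.7], 0.67), ([257.4, 209.8], 0.64), ([382.6, 187.3], 0.55)]
top tip_b [([378.7, 236.3], 0.88), ([380.1, 236.8], 0.71), ([380.0, 183.7], 0.67), ([257.4, 209.8], 0.64), ([382.6, 187.3], 0.55)]
```

View pics/s1.png

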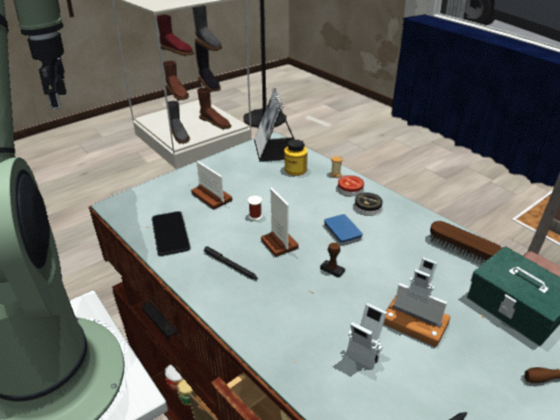

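View pics/t1.png

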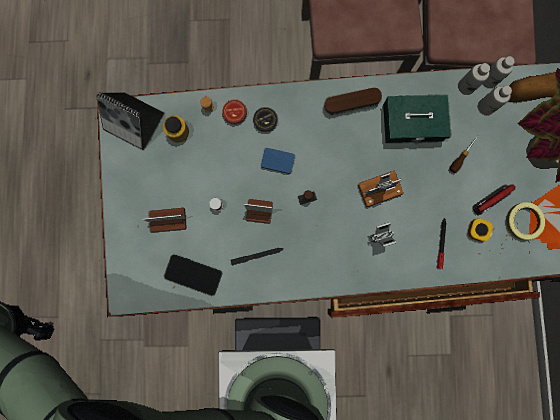

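```bash
python3 - <<'E'
from h import *
np.set_printoptions(precision=4,suppress=True)
for n,s,t in(("clip small",(423,282.5),(386.3,185.3)),("clip big",(363,339.7),(380.4,237.2)),("card_top",(281.8,195.1),(257.5,201.8)),("tall",(277.6,245.3),(257.9,208.6)),("low",(209.6,193.6),(168.5,218.6)),("stamp",(328.8,270.4),(308.3,197.9)),("spool",(256.3,218.8),(218.2,204.2))):
    print(n,*tri(ray("scene",s),ray("top",t)))
E
```

```text
clip small [ 0.5849 -0.2943  0.1084] 0.0021949591475729593
clip big [ 0.4542 -0.2858  0.0492] 0.004623671918753396
card_top [0.5424 0.0427 0.1292] 0.0017192991536507756
tall [ 0.5381  0.0484 -0.0058] 0.007956118416313425
low [0.5115 0.2952 0.0155] 0.00798662572264097
stamp [ 0.5645 -0.0922  0.0047] 0.008773625048308876
spool [ 0.5542  0.158  -0.0035] 0.0025996609401510726
```

The scene picture shows the small clip on the fin at about (423,283) and the larger clip loose at (363,340). The tall card is at (280,220), the low card at (210,185), the spool at (256,207) and the stamp at (333,260). The top picture shows the rest at (381,187), the tall card at (258,207) and the big clip at (381,236). Next I'll get the fin and card directions.

```bash
python3 - <<'E'
from h import *
s=cv2.imread("pics/s1.png");t=cv2.imread("pics/t1.png")
def crop(im,x,y,w=100,h=75,k=4):return cv2.resize(im[y:y+h,x:x+w],None,fx=k,fy=k,interpolation=cv2.INTER_CUBIC)
m=np.vstack([np.hstack([crop(s,370,260),crop(s,240,180)]),np.hstack([crop(t,350,155,67,50,6)[:300,:400],crop(t,225,185,67,50,6)[:300,:400]])])
cv2.imwrite("pics/m1.png",m)
E
```

```text
(no output)
```

View pics/m1.png

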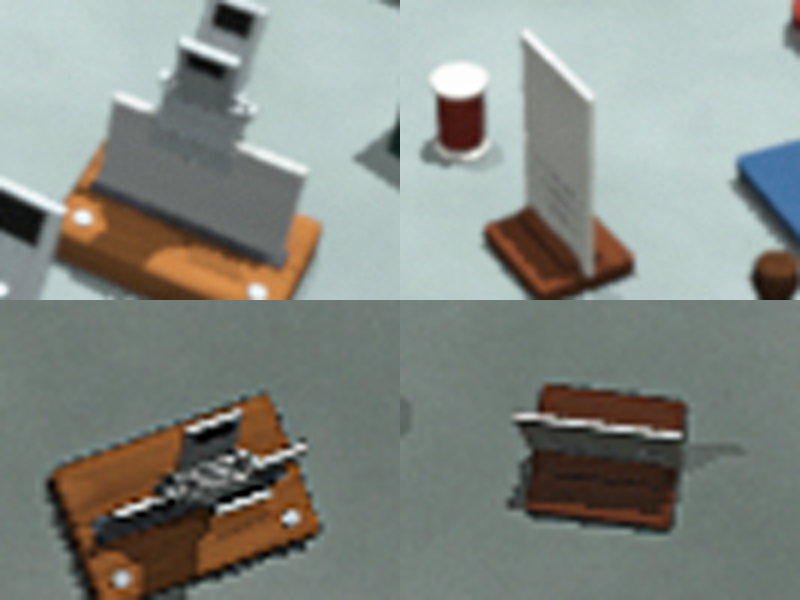

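The crops show the fin's top edge, from (399.5,284.3) to (446,302.8) in scene and from (366.2,192.8) to (400.7,179.5) in top. The card's top edge runs from (270.5,188.3) to (288,204.8) in scene and from (244.3,204.3) to (272,207.5) in top.

```bash
python3 - <<'E'
from h import *
np.set_printoptions(precision=4,suppress=True)
for n,S,T in(("fin",((399.5,284.3),(446,302.8)),((366.2,192.8),(400.7,179.5))),("card",((270.5,188.3),(288,204.8)),((244.3,204.3),(272,207.5)))):
    P=[tri(ray("scene",s),ray("top",t)) for s,t in zip(S,T)]
    v=P[1][0]-P[0][0]; print(n,P,"len",np.linalg.norm(v),"yaw of y axis",np.arctan2(v[1],v[0]),"mid",(P[0][0]+P[1][0])/2)
# levers top: near lever scene (209,50),(far 232,5)/4 ; top lever edges
for s,t in (((370+210/4,260+50/4),(350+243/6,155+205/6)),((370+238/4,260+6/4),(350+213/6,155+118/6))):
    print("lever",tri(ray("scene",s),ray("top",t)))
print(atz("top",(386.3,185.3),.1),atz("scene",(423,282.5),.1))
E
```

```text
fin [(array([ 0.574 , -0.2497,  0.0766]), np.float64(0.012056347366497317)), (array([ 0.6032, -0.338 ,  0.0819]), np.float64(0.0005055720522025655))] len 0.09316554617532376 yaw of y axis -1.252003851996877 mid [ 0.5886 -0.2938  0.0793]
card [(array([0.537 , 0.0759, 0.1312]), np.float64(1.9396032663599603e-05)), (array([0.5278, 0.0053, 0.1313]), np.float64(0.0004155181798312297))] len 0.07119961679949456 yaw of y axis -1.699695160977169 mid [0.5324 0.0406 0.1313]
lever (array([ 0.5695, -0.2978,  0.1428]), np.float64(0.0027173697922127328))
lever (array([ 0.6066, -0.286 ,  0.1387]), np.float64(0.0006776184094715054))
[ 0.5854 -0.2952  0.1   ] [ 0.5939 -0.2902  0.1   ]
```

Both measurements check out: fin length 93 mm, lever tops at z 0.141 and card top at z 0.131. The clip's x axis is at about +0.315 rad and the card's at about -0.13 rad. I'll move above the clip now.

```bash
for i in 1 2 3 4; do python3 -m inch '[[-0.0328,-0.0321,0,0,0,0,0],[-0.0328,-0.0321,0,0,0,0,0],[-0.0328,-0.0321,0,0,0,0,0],[-0.0328,-0.0321,0,0,0,0,0],[-0.0328,-0.0321,0,0,0,0,0]]' | tail -3; done; python3 -m inch '[[0,0,0,0,0,0.137,0],[0,0,0,0,0,0.137,0],[0,0,0,0,0,0.137,0],[0,0,0,0,0,0.137,0],[0,0,0,0,0,0.137,0]]';python3 -m inch '[[0,0,0,0,0,0.137,0],[0,0,0,0,0,0,0]]'
```

```text
force: [1.5, 0.9, -0.2]
grip_width: 0.0854
finger_force: 0.0
force: [0.8, 0.5, 0.4]
grip_width: 0.0851
finger_force: 0.0
force: [0.2, 0.9, 0.5]
grip_width: 0.0851
finger_force: 0.0
force: [0.3, 0.1, 0.7]
grip_width: 0.0856
finger_force: 0.0
clock: 3.6
position: [0.5875, -0.2923, 0.2313]
tool_rot: [3.142, -0.0, 2.015]
force: [0.1, -0.5, 0.2]
grip_width: 0.0854
finger_force: 0.0
clock: 3.8
position: [0.5876, -0.2921, 0.2312]
tool_rot: [-3.141, 0.0, 1.882]
force: [0.1, -0.0, -0.3]
grip_width: 0.0855
finger_force: 0.0
```

```bash
python3 -m inch '[[0,0,0.04,0,0,0,0],[0,0,0.034,0,0,0,0],[0,0,0.02,0,0,0,0],[0,0,0.02,0,0,0,0],[0,0,0,0,0,0,0]]'; python3 - <<'E'
from h import *
a=save("scene","s2");b=save("top","t2")
m=np.hstack([cv2.resize(a[230:330,380:480],None,fx=4,fy=4,interpolation=2),cv2.resize(b[145:225,345:425],None,fx=5,fy=5,interpolation=2)])
cv2.imwrite("pics/m2.png",m[:,:,::-1])
E
```

```text
clock: 4.3
position: [0.5863, -0.2916, 0.1149]
tool_rot: [-3.139, -0.003, 1.888]
force: [-0.8, 0.3, -0.3]
grip_width: 0.0853
finger_force: 0.0
```

View pics/m2.png

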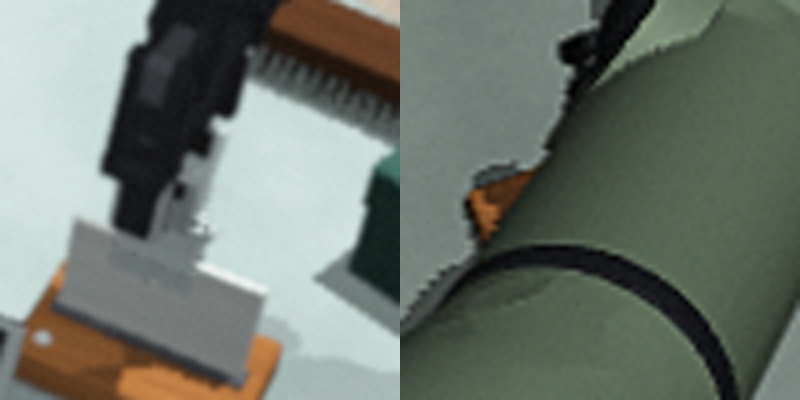

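The scene crop shows the near finger's tip at about crop (135,235), the fin from (75,220) to (267,290) and the lever behind the finger. I'll check by projection that the finger is centred on the clip.

```bash
python3 - <<'E'
from h import *
np.set_printoptions(precision=1,suppress=True)
s=telemetry.observe();p=s["position"];y=s["tool_rot"][2]
v=np.array([np.sin(y),-np.cos(y),0]);w=np.array([np.cos(y),np.sin(y),0])
if v[0]<0:v=-v
f=lambda P:(proj("scene",P)[0]-[380,230])*4
for d in (-.057,-.043):
  for a in(-.011,.011): print("finger tip corner",d,a,f(p+v*d+w*a+[0,0,.013]))
for a in(-.0215,-.013,.013,.0215): print("coil/lever",a,f([0.588+w[0]*a,-.292+w[1]*a,.1]),f(np.array([0.588,-.292,.141])-v*.0205+w*a))
print([(((np.array(r["xy"])-[380,230])*4),r["score"]) for r in landmark_of("clip","scene")])
E
```

```text
finger tip corner -0.057 -0.011 [153.8 257.6]
finger tip corner -0.057 0.011 [103.  236.5]
finger tip corner -0.043 -0.011 [166.6 236.9]
finger tip corner -0.043 0.011 [116.3 216.3]
coil/lever -0.0215 [213.4 237.3] [214.6 195. ]
coil/lever -0.013 [194.8 229.8] [195.  187.2]
coil/lever 0.013 [138.6 207. ] [136.1 163.8]
coil/lever 0.0215 [120.5 199.6] [117.1 156.2]
[(array([-70.4, 431.2]), 0.92), (array([172. , 209.6]), 0.86)]
```

```bash
python3 -m inch '[[0,0.003,-0.003,0,0,0,0.4],[0,0,0,0,0,0,0.6],[0,0,0,0,0,0,1],[0,0,0,0,0,0,1],[0,0,0,0,0,0,1]]' 40; python3 -m inch '[[0,0,0,0,0,0,1],[0,0,0,0,0,0,1],[0,0,0,0,0,0,1],[0,0,0,0,0,0,1],[0,0,0,0,0,0,1]]'
```

```text
clock: 4.95
position: [0.5903, -0.2914, 0.1203]
tool_rot: [-3.142, -0.0, 1.884]
force: [-0.6, -0.7, -0.7]
grip_width: 0.0156
finger_force: 44.0
clock: 5.45
position: [0.5903, -0.2914, 0.1203]
tool_rot: [-3.142, -0.0, 1.884]
force: [0.6, -0.2, -1.2]
grip_width: 0.0154
finger_force: 44.0
```

```bash
python3 -m inch '[[0,0,-0.015,0,0,0,1],[0,0,-0.025,0,0,0,1],[0,0,-0.03,0,0,0,1],[0,0,-0.04,0,0,0,1],[0,0,0,0,0,0,1]]'; python3 - <<'E'
from h import *
a=save("scene","s3")
cv2.imwrite("pics/m3.png",cv2.resize(a[170:320,360:510],None,fx=4,fy=4,interpolation=2)[:,:,::-1])
for l in ("clip","tip_a","lever_a"):print(l,[(np.round(r["xy"],1).tolist(),round(r["score"],2)) for r in landmark_of(l,"scene")])
E
```

```text
clock: 5.95
position: [0.592, -0.2929, 0.2366]
tool_rot: [3.136, 0.005, 1.883]
force: [0.3, -0.3, -1.3]
grip_width: 0.0154
finger_force: 44.0
clip [([283.1, 195.6], 0.72), ([434.7, 233.6], 0.7), ([278.1, 244.7], 0.35)]
tip_a [([427.4, 252.8], 0.74), ([359.7, 358.2], 0.66), ([433.2, 243.7], 0.49)]
lever_a [([440.1, 214.2], 0.84), ([375.9, 304.1], 0.69)]
```

View pics/m3.png

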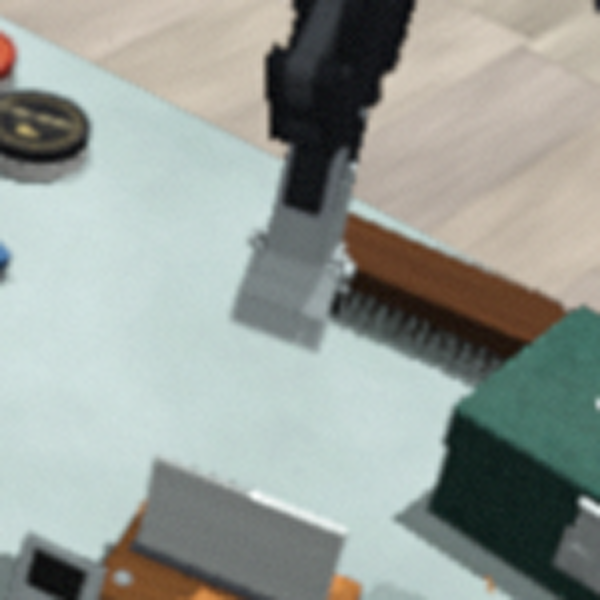

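The clip is off the fin and held wide open. The coil is at about (435.5,233.8) and the lower edge of the near jaw at about (429,254). I'll work out the clip's offset in the tool frame and then the rows to the card.

```bash
python3 - <<'E'
from h import *
from scipy.optimize import least_squares
np.set_printoptions(precision=4,suppress=True)
s=telemetry.observe();p=s["position"];y=s["tool_rot"][2];print(p,s["tool_rot"])
v=np.array([np.sin(y),-np.cos(y),0]);w=np.array([np.cos(y),np.sin(y),0])
piv=np.array([435.2,233.7])
r=least_squares(lambda q:proj("scene",p+w*q[0]-[0,0,q[1]])[0]-piv,[0,.02],x_scale=.01);print("a (tool x), h below TCP",r.x)
c=p+w*r.x[0]-[0,0,r.x[1]]
for k in(-.018,.018):print("near lip outer bottom",(proj("scene",c-v*.0165+w*k-[0,0,.032])[0]-[360,170])*4)
# second view of lateral error: target
tgt=np.array([.5324,.0406]);d=tgt-c[:2]
print("world delta",d,"tool xy now",d@w[:2],d@v[:2]);Y=1.442
print("card yaw turn about tool z",y-Y)
for l in("card_top","tall_card"):print(l,[(np.round(r["xy"],1).tolist(),round(r["score"],2),atz("scene",r["xy"],.13 if l=="card_top" else 0)) for r in landmark_of(l,"scene")])
E
```

```text
[ 0.5901 -0.2912  0.23  ] [-3.1411 -0.0005  1.8839]
a (tool x), h below TCP [-0.0024  0.0188]
near lip outer bottom [314.5799 354.707 ]
near lip outer bottom [230.5196 322.6712]
world delta [-0.0584  0.3341] tool xy now 0.3358535824538524 0.04731433680868535
card yaw turn about tool z 0.44188581450429143
card_top [([281.5, 194.4], 0.75, array([0.5421, 0.0446, 0.13  ]))]
tall_card [([274.7, 244.7], 0.98, array([0.5265, 0.0503, 0.    ])), ([433.1, 246.5], 0.3, array([ 0.7997, -0.1735,  0.    ]))]
```

```bash
python3 -m inch '[[0.03,0.004,0,0,0,0,1],[0.042,0.006,0,0,0,0,1],[0.042,0.006,0,0,0,0,1],[0.042,0.006,0,0,0,0,1],[0.042,0.006,0,0,0,0,1]]'>/dev/null; python3 -m inch '[[0.042,0.006,0,0,0,0,1],[0.042,0.006,0,0,0,0,1],[0.036,0.005,0,0,0,0,1],[0.018,0.002,0,0,0,0.1,1],[0,0,0,0,0,0.12,1]]'; python3 -m inch '[[0,0,0,0,0,0.12,1],[0,0,0,0,0,0.1,1],[0,0,0,0,0,0,1],[0,0,0,0,0,0,1]]';python3 - <<'E'
from h import *
np.set_printoptions(precision=4,suppress=True)
a=save("scene","s4");b=save("top","t4")
cv2.imwrite("pics/m4.png",np.hstack([cv2.resize(a[130:260,215:315],None,fx=4,fy=4,interpolation=2),cv2.resize(b[165:250,220:285],(400,520),interpolation=2)])[:,:,::-1])
s=telemetry.observe();print(s["position"],s["tool_rot"])
for r in outline_of("tall_card","scene")[:1]:print(r["rect"],r["score"])
E
```

```text
clock: 7.25
position: [0.5309, 0.0457, 0.2297]
tool_rot: [-3.14, -0.001, 1.664]
force: [-0.4, 0.2, 0.0]
grip_width: 0.0153
finger_force: 44.0
clock: 7.65
position: [0.5314, 0.0427, 0.2299]
tool_rot: [-3.141, 0.001, 1.447]
force: [-0.3, 0.5, -1.0]
grip_width: 0.0152
finger_force: 44.0
[0.5316 0.0426 0.2302] [-3.1413  0.0002  1.4462]
[261.8, 190.3, 300.9, 258.4] 0.79
```

View pics/m4.png

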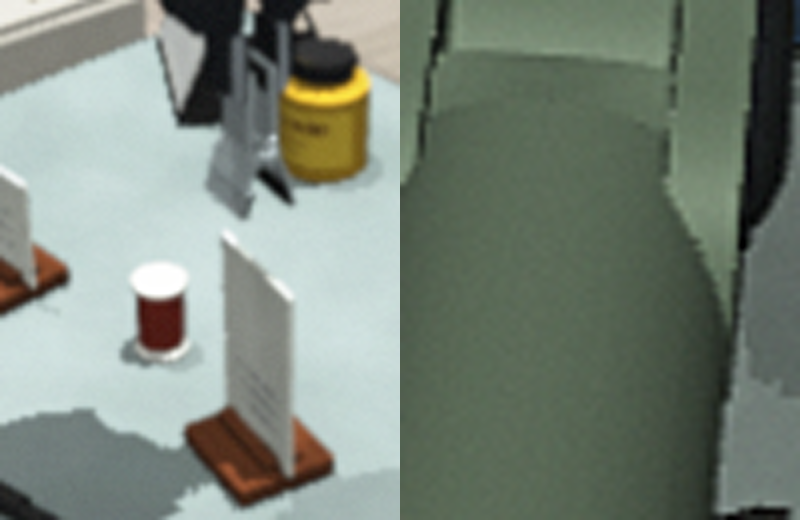

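The scene crop shows the clip hanging above the card with its open jaws at crop (208–295,175–217). The card's top edge runs from (224,234) to (292,297). The arm hides the top view, so I'll compare the two in the scene camera.

```bash
python3 - <<'E'
from h import *
np.set_printoptions(precision=4,suppress=True)
s=telemetry.observe();p=s["position"];y=s["tool_rot"][2]
v=np.array([np.sin(y),-np.cos(y),0]);w=np.array([np.cos(y),np.sin(y),0])
c=p+w*-.0024-[0,0,.0188]
f=lambda P:(proj("scene",P)[0]-[215,130])*4
print("pivot",c,f(c))
for sx in(-1,1):
  for k in(-.018,.018):print("lip",sx,k,"inner",f(c+v*sx*.0115+w*k-[0,0,.0335]),"outer",f(c+v*sx*.0165+w*k-[0,0,.032]))
A,B=[atz("scene",(215+a/4,130+b/4),.130) for a,b in((224,234),(292,297))]
print("card ends",A,B,"len",np.linalg.norm(A-B),"x-angle",np.arctan2(*(A-B)[:2]),"mid",(A+B)/2)
m=(A+B)/2
for yy in (1.442,):print("err tool x,y",(m-c)[:2]@w[:2],(m-c)[:2]@v[:2])
E
```

```text
pivot [0.5313 0.0402 0.2114] [253.085  129.9042]
lip -1 -0.018 inner [251.8742 211.255 ] outer [242.9809 211.4472]
lip -1 0.018 inner [215.9034 178.6494] outer [207.1377 178.7418]
lip 1 -0.018 inner [292.1179 198.5465] outer [300.7743 193.2346]
lip 1 0.018 inner [255.4494 166.577 ] outer [263.9279 161.4416]
card ends [0.5385 0.0761 0.13  ] [0.5304 0.0082 0.13  ] len 0.06843564447519568 x-angle 0.11794447999958899 mid [0.5344 0.0421 0.13  ]
err tool x,y 0.002286437422170844 0.0029054843293533847
```

```bash
python3 -m inch '[[0.002,0.003,0.016,0,0,0,1],[0,0,0.014,0,0,0.01,1],[0,0,0.008,0,0,0,1],[0,0,0,0,0,0,1],[0,0,0,0,0,0,1]]';python3 - <<'E'
from h import *
np.set_printoptions(precision=4,suppress=True)
a=save("scene","s5")
cv2.imwrite("pics/m5.png",cv2.resize(a[150:225,235:315],(800,750),interpolation=2)[:600,:,::-1])
s=telemetry.observe();p=s["position"];y=s["tool_rot"][2];print(p,s["tool_rot"])
v=np.array([np.sin(y),-np.cos(y),0]);w=np.array([np.cos(y),np.sin(y),0])
c=p+w*-.0024-[0,0,.0188]
f=lambda P:(proj("scene",P)[0]-[235,150])*10
print("pivot",c,f(c))
for sx in(-1,1):
  for k in(-.018,.018):print("lip",sx,k,"inner",f(c+v*sx*.0115+w*k-[0,0,.0335]),"outer",f(c+v*sx*.0165+w*k-[0,0,.032]))
for k in(-.036,.036):print("card if centred",f(np.array([c[0],c[1],.13])+w*k))
E
```

```text
clock: 8.3
position: [0.5348, 0.0441, 0.1924]
tool_rot: [-3.141, 0.0, 1.434]
force: [0.4, 0.2, -1.1]
grip_width: 0.0155
finger_force: 44.0
[0.535  0.0442 0.1927] [ 3.1412 -0.      1.4337]
pivot [0.5347 0.0418 0.1739] [443.3022 279.8904]
lip -1 -0.018 inner [439.0925 478.0893] outer [417.2971 478.8682]
lip -1 0.018 inner [352.896  394.1008] outer [331.415  394.6215]
lip 1 -0.018 inner [537.8169 446.2648] outer [559.072  433.2521]
lip 1 0.018 inner [449.9086 363.8469] outer [470.7286 351.2582]
card if centred [533.8036 548.2054]
card if centred [360.6179 380.5461]
```

View pics/m5.png

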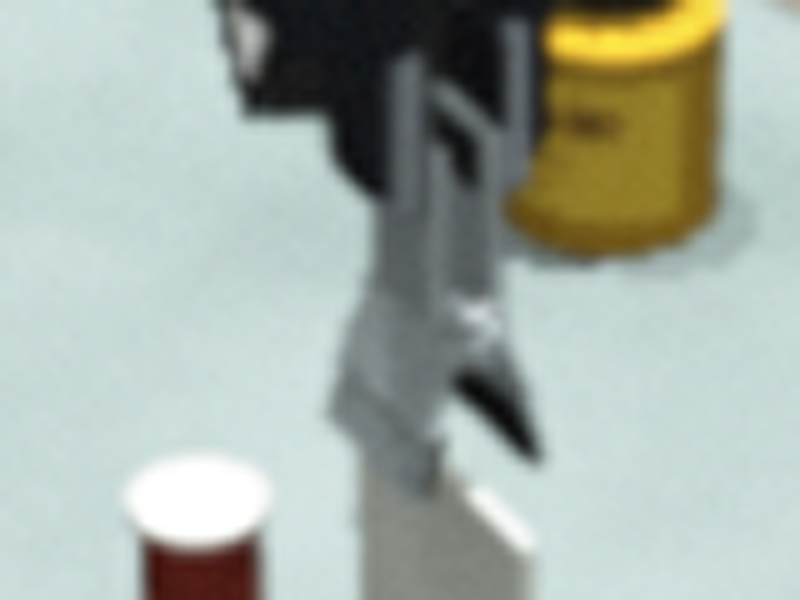

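The near jaw corner is at (430,490), the far jaw corner at (540,463) and the card's near end at (533,550). The card edge lies midway between the jaws to within about 3 mm. I'll nudge the clip slightly and lower it, watching the force.

```bash
python3 -m inch '[[0.002,0.0015,0.004,0,0,0,1],[0,0,0.005,0,0,0,1],[0,0,0.005,0,0,0,1],[0,0,0,0,0,0,1]]'; python3 -m inch '[[0,0,0.004,0,0,0,1],[0,0,0.004,0,0,0,1],[0,0,0.003,0,0,0,1],[0,0,0,0,0,0,1],[0,0,0,0,0,0,1]]';python3 - <<'E'
from h import *
a=save("scene","s6")
cv2.imwrite("pics/m6.png",cv2.resize(a[165:245,235:315],(600,600),interpolation=2)[:,:,::-1])
E
```

```text
clock: 8.75
position: [0.5362, 0.0461, 0.1776]
tool_rot: [-3.141, 0.0, 1.434]
force: [-0.1, 0.4, -0.6]
grip_width: 0.0155
finger_force: 44.0
clock: 9.25
position: [0.5366, 0.046, 0.1673]
tool_rot: [-3.141, 0.0, 1.434]
force: [0.7, -0.2, -0.1]
grip_width: 0.0155
finger_force: 44.0
```

View pics/m6.png

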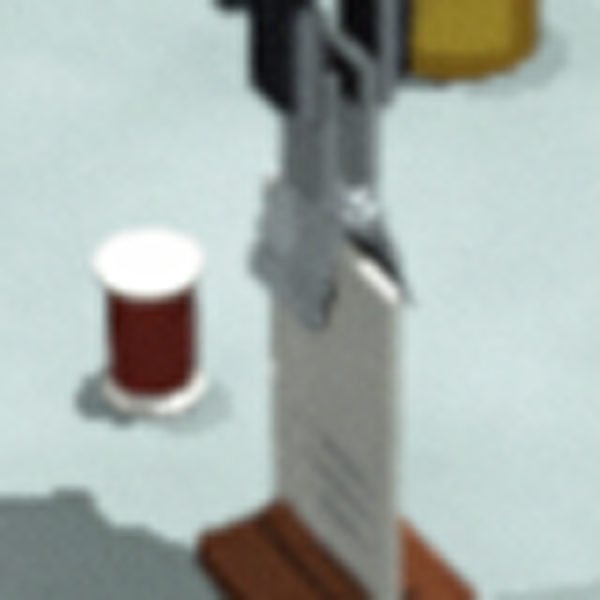

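The clip stands astride the card: near jaw corner at (318,328), far jaw corner at (410,303), card edge passing centrally between them. The tips are about 15 mm below the edge, and the wrist shows no contact force. I'm handing the job in.

```bash
python3 -c "
from workcell import bot; print(bot.job_done())"
```

```text
the job is handed in; nothing more can be done
None
```

I handed the job in with the clip held wide open astride the middle of the tall card's top edge, jaw tips about 15 mm below it. The last picture and force readings showed no contact with the card; the hand-in returned no verdict.

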